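# Wind the soldering station's cut-off timer

### The job

Wind up the blue spring timer, so that the soldering station switches itself off later: turn its steel wing key clockwise (seen from above) in two or more partial turns, letting go of the key part way and taking hold again, until its red pointer stands in the green sector of the dial. Then let go, and leave the yellow timer's key alone.

Things in the scene. Friction and masses are not known exactly. Their poses are not given: they have to be found in the camera images.
- timer_blue: Timer to wind: square blue case 84 x 84 mm (black skirt 86), 42 mm high, round white dial on top (surface 46 mm above the table), upright steel wing key in its middle. It stands firmly and does not shift. Origin: centre of underside, on the table and the key's axis; z up, x towards the dial's zero tick; green sector 140 to 190 degrees clockwise from that.
- blue_grip (a point): On the blue timer's key axis, 78 mm above the table, turning with the key: x along the wing towards the pointer, y across it, z up. Wing: upright flat steel plate, rounded ends, 10 mm thick, 44 long, 60 to 88 mm above the table; grip its flat faces. Below it a 12 mm stem (30 mm foot under 53) and a thin red pointer, 47 to 50 mm up, reaching 36 mm from the axis.
- blue_key (a joint): Winding of the blue key, rad: 0 with the pointer at the zero tick, growing clockwise from above. Starts at 0 to 0.25; green sector 2.44 to 3.32; rigid stops at 0 and 3.49. The spring makes it stiffer as it winds (0.08 N m at first, 0.12 when wound); a friction ratchet keeps it where it is let go.
- timer_yellow: A second timer of the same form and size with a yellow case, a bystander. Origin: centre of its underside, on the table; z up.
- yellow_key (a joint): How far the yellow timer's key is wound, rad, counted like the blue one's; it starts at 0 to 0.25 and must be left alone.

How it is judged:
By the outcome, as a careful person would: the job done as asked, in the order asked, and still so for the second after the job is handed in, with the robot touching nothing.
It also fails if it takes over 51 s, if anything falls off the work surface, if the arm or the gripper's body presses on something with over 40 N, if the wrist force passes 120 N, or if a joint passes its speed limit or range.

### The arm

A 6-joint arm with a two-finger parallel gripper is mounted at the origin on a cart in front of the work surface, level with it; the furniture and walls round the work are solid. World frame = base frame: x ahead of the robot, y to its left, z up, the work surface at z = 0. Lengths are in mm, angles in rad, forces in N, time in s.
With the tool pointing down it reaches from about 375 to 900 mm from the base axis. Payload 3.1 kg.
Tool frame: the origin (TCP) lies at the very end of the fingers, on their centre line; the grasp point (between the pads) lies 19 mm behind it; z points along the fingers, y is the direction in which the jaws open and shut (so a half turn about z gives the same grasp; the last joint's range is limited). The gripper opens to 87 mm and grips with 3 to 60 N. Pads are 19 mm wide; open, the fingers measure 117 mm over their backs; the gripper's body (75 mm by 190 mm) begins 51 mm behind the grasp point.
Start: joints at [1.111, 0.527, 1.433, -0, 1.181, -0.178], TCP at [173.762, 600.336, 222.548] pointing down, gripper open.
Joint ranges: [-3.08, 3.08], [-0.75, 2.2], [0.22, 2.44], [-1.43, 4.57], [0, 2.65], [-2.85, 2.85]. Speed limits (rad/s): [2.79, 2.79, 3.14, 3.14, 3.14, 3.14].

### API

Orientations are given as a rotation vector (axis times angle).
In Python, from rig import robot, vision, workorder gives the robot as it stands.
- The arm moves only by the tool carry_out, never from a script. Its argument "targets" is a list of rows, each an object of numbers: "dx", "dy", "dz": the shift along the world's x, y, z in cm; "wx", "wy", "wz": the turn, a rotation vector about the world's x, y, z in rad. In form: [{"dx": .., "dy": .., "dz": .., "wx": .., "wy": .., "wz": ..}, ...]. A call has 1 to 10 rows; each row shifts and turns the pose as measured when the row begins; what a row does not reach is not made up. A row lasts 1/10 s, in which the tool goes at most 50 mm and 8.59 degrees, less where a joint would pass 70% of its speed; a pose out of reach is approached as far as the arm can. A call with a gripper value outside its range is refused whole. "gripper" is the opening, from 0 (shut) to 1 (fully open), set as the call begins (left out, the last holds). The fingers move at their own pace and stop on an object; "grip_force" is the grip in N (left out, the last holds). Time passes only in rows, so rows that do not move let the fingers close. It gives the time, the measured TCP pose, the force and the opening at its end, in the units of the state.
- robot.read_state(): the state, without advancing time (a new reading comes with each control period).
- vision.camera(name): name is "scene" or "top"; returns a dict with "frame" (480x640x3 uint8, red, green, blue), "z_map" (480x640 float32, mm along the optical axis (not along the pixel's ray), 0 where there is no reading), "mtx" (3x3 intrinsics, pixels), "R" (3x3) and "t" (3): a world point X has camera coordinates R X + t. Camera axes: x right, y down, z forward; pixel columns grow to the right and rows downward; lengths in mm; the calibration is good to about 2 mm. A picture is of the moment at which its call begins.
- workorder.sign_off(): hands the job in, once; it reports no verdict.
The state is a dict: "time": time; "joint_positions": joint angles; "dq": joint speeds; "joint_torque": joint torques, N m; "tcp_pos": TCP position; "orientation": TCP orientation; "force": force on the tool from outside, world axes, zero at the start; "torque": the same for the moment, N m; "finger_gap": finger opening in mm.
Only numpy, scipy, OpenCV 4.12 (cv2) and the standard library are available. Lean on these libraries where they do the work, as an engineer would, in place of code of your own. Each camera call takes 0.05 s, during which the arm holds its last target. There are 200 camera calls.

## Working session

There is one attempt and no reset: what is moved stays moved. The work goes in short steps, Python scripts to look and compute and a tool call to move; the robot and the scene stay as the last step left them, time stands still between calls to the robot, and variables do not carry over. Pictures are saved under pics/ and viewed, about 8 in all and at most 12, crops included, and the job is handed in when it is done.

Besides the shell and the picture viewer there is one more tool, called after "Request:" as a command line: name --argument value ..., lists and objects as JSON in quotes. carry_out: Moves the arm, as the interface text tells. Its arguments: {"type":"object","properties":{"targets":{"type":"array","items":{"type":"object","properties":{"dx":{"type":"number"},"dy":{"type":"number"},"dz":{"type":"number"},"wx":{"type":"number"},"wy":{"type":"number"},"wz":{"type":"number"}}}},"gripper":{"type":"number"},"grip_force":{"type":"number"}},"required":["targets"]}

```bash
mkdir -p pics; ls; python3 - <<'E'
from rig import robot,vision
import cv2,numpy as np
print(robot.read_state())
for n in("top","scene"):
    c=vision.camera(n); cv2.imwrite(f"pics/{n}0.png",c["frame"][:,:,::-1]); np.savez(f"{n}0.npz",**c)
    print(n,c["mtx"],c["R"],c["t"])
E
```

```text
pics
{'time': 0.0, 'joint_positions': array([ 1.11049425e+00,  5.28453916e-01,  1.43390189e+00, -9.27007801e-06,
        1.18134876e+00, -1.78521912e-01]), 'dq': array([ 3.75056006e-04,  5.48319575e-04, -2.99913787e-05, -2.14051219e-03,
       -6.90009153e-04,  4.52714865e-04]), 'joint_torque': array([ 2.79090364e-05, -4.40052581e+01, -1.76584715e+01,  6.33656234e-02,
        5.83838322e-02, -1.67370699e-04]), 'tcp_pos': array([173.45407668, 599.70017562, 221.57926565]), 'orientation': array([-0.44105868, -3.10981455,  0.00315316]), 'force': array([ 0.09255825, -0.1985915 ,  0.42551032]), 'torque': array([ 0.08433693, -0.01013866, -0.03315428]), 'finger_gap': 86.98073579077936}
top [[479.75694387   0.         316.90602859]
 [  0.         479.75694387 247.05470985]
 [  0.           0.           1.        ]] [[ 0.00335039 -0.9999804  -0.00528864]
 [-0.99907701 -0.00312078 -0.04284155]
 [ 0.04282421  0.0054273  -0.99906788]] [  4.82634621 517.77227291 888.44050275]
scene [[544.24661098   0.         323.47249655]
 [  0.         544.24661098 249.67644166]
 [  0.           0.           1.        ]] [[ 0.63516337 -0.77208439  0.02128819]
 [-0.3891672  -0.34371692 -0.85463885]
 [ 0.66717043  0.53455063 -0.51878632]] [-344.54670313  288.08984866  653.51948478]
```

View pics/top0.png

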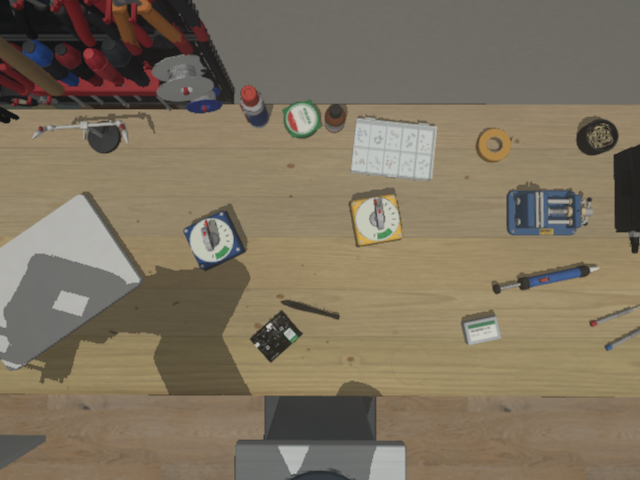

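View pics/scene0.png

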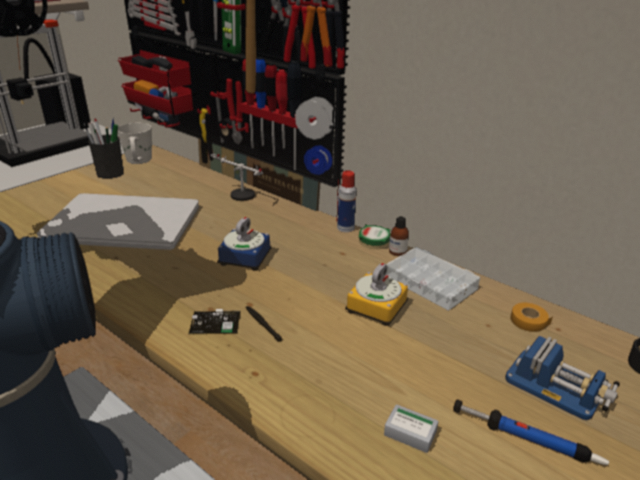

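The top view shows the blue timer at about (214,240) and the yellow at (376,219). I'll rectify the dial plane, and locate the case and the key.

```bash
cat >h.py <<'E'
import numpy as np,cv2
def proj(c,P):
    P=np.asarray(P,float).reshape(-1,3); q=(c["R"]@P.T).T+c["t"]; q=q@c["mtx"].T; return q[:,:2]/q[:,2:]
def back(c,uv,z):
    uv=np.asarray(uv,float).reshape(-1,2); d=np.c_[uv,np.ones(len(uv))]@np.linalg.inv(c["mtx"]).T@c["R"]; o=-c["R"].T@c["t"]
    return o+d*((z-o[2])/d[:,2])[:,None]
def rect(c,cx,cy,z,half=60,s=5):
    # image: up = +x world, left = +y world
    w=np.array([[cx+half,cy+half],[cx+half,cy-half],[cx-half,cy-half],[cx-half,cy+half]])
    n=2*half*s
    H=cv2.getPerspectiveTransform(proj(c,np.c_[w,np.full(4,z)]).astype(np.float32),np.float32([[0,0],[n,0],[n,n],[0,n]]))
    return cv2.warpPerspective(c["frame"],H,(n,n),flags=cv2.INTER_CUBIC)
def cloud(c):
    z=c["z_map"]; v,u=np.nonzero(z>0); zz=z[v,u]
    p=np.c_[u,v,np.ones(len(u))]@np.linalg.inv(c["mtx"]).T*zz[:,None]
    return (p-c["t"])@c["R"], c["frame"][v,u]
E
python3 - <<'E'
from h import *
c=dict(np.load("top0.npz")); b=back(c,[214,240],46)[0]; y=back(c,[376,219],46)[0]; print(b,y)
cv2.imwrite("pics/rect0.png",cv2.resize(np.hstack([rect(c,b[0],b[1],46),rect(c,y[0],y[1],46)]),(800,400))[:,:,::-1])
for n in("top","scene"):
    c=dict(np.load(n+"0.npz")); P,col=cloud(c)
    for nm,o in(("blue",b),("yel",y)):
        r=np.hypot(P[:,0]-o[0],P[:,1]-o[1])
        m=(r<60)&(P[:,2]>30)&(P[:,2]<55); mm=(r<45)&(P[:,2]>64)&(P[:,2]<95)
        (cc,sz,a)=cv2.minAreaRect(P[m][:,:2].astype(np.float32)); k=P[mm]
        print(n,nm,m.sum(),cc,sz,a,"key",mm.sum(),k.mean(0),k[:,2].max(),cv2.minAreaRect(k[:,:2].astype(np.float32)))
        t=(r<45)&(P[:,2]>82)&(P[:,2]<95)
        if t.sum()>3:
            k=P[t][:,:2]; w,V=np.linalg.eigh(np.cov(k.T)); print("  wing top",t.sum(),k.mean(0),np.degrees(np.arctan2(V[1,1],V[0,1])))
E
```

```text
[528.42626452 192.14433809  46.        ] [ 567.29258313 -100.21637208   46.        ]
top blue 1907 (528.7144165039062, 198.06639099121094) (84.77020263671875, 84.52312469482422) 25.2850341796875 key 202 [527.77075102 196.21397496  83.63722786] 92.32871439781738 ((528.4093017578125, 197.76817321777344), (42.80592346191406, 10.34237289428711), 17.13797378540039)
  wing top 144 [527.89420508 197.34404098] -163.22756630682102
top yel 1920 (567.3991088867188, -101.00410461425781) (84.39058685302734, 84.4482192993164) 9.769392967224121 key 184 [566.60147732 -99.95357901  84.30192253] 91.86058454474087 ((567.5687866210938, -100.81198120117188), (43.45893096923828, 10.331047058105469), 7.932449817657471)
  wing top 138 [ 566.81393336 -100.69214249] -171.70895213805568
scene blue 1014 (527.5108032226562, 194.9908447265625) (83.8690185546875, 83.45600891113281) 26.63200569152832 key 175 [525.35813575 193.33746713  76.86138337] 87.32834435541595 ((529.0120239257812, 196.33770751953125), (45.80384826660156, 12.401862144470215), 17.80390167236328)
  wing top 56 [526.50116792 195.04708859] -166.42504789070523
scene yel 1438 (565.988525390625, -103.07501220703125) (85.92603302001953, 83.89035034179688) 10.363764762878418 key 208 [ 562.56529122 -104.87341563   78.01273785] 88.19540213349967 ((567.6683959960938, -102.66331481933594), (45.100120544433594, 10.812467575073242), 7.0575761795043945)
  wing top 80 [ 564.9169482  -103.30303541] -175.09799462622973
```

View pics/rect0.png

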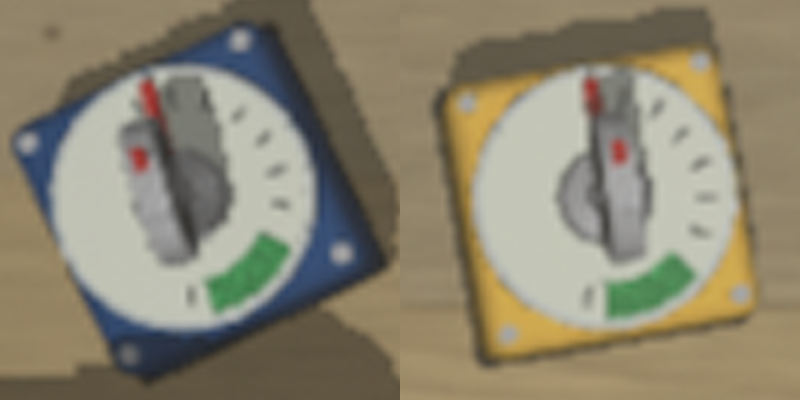

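The rectified view puts blue at about (528, 197), with zero axis about +25.5° and pointer about +17° (wound ≈0.15). The green centre is then near −139.5°, about 157° clockwise from the pointer. I'll move above it with the jaws across the wing (jaw y at 107°).

Request:
carry_out --targets '[{"dx":3,"dy":-3.4,"wz":0.05},{"dx":3,"dy":-3.4,"wz":0.05},{"dx":3,"dy":-3.4,"wz":0.05},{"dx":3,"dy":-3.4,"wz":0.05},{"dx":3,"dy":-3.4,"wz":0.05},{"dx":3,"dy":-3.4,"wz":0.05},{"dx":3,"dy":-3.4,"wz":0.05},{"dx":3,"dy":-3.4,"wz":0.05},{"dx":3,"dy":-3.4,"wz":0.05},{"dx":3,"dy":-3.4,"wz":0.05}]' --gripper 1 --grip_force 40

```text
invalid input
```

```bash
cat >st.py <<'E'
import sys
from rig import robot
import numpy as np
from scipy.spatial.transform import Rotation as R
s=robot.read_state(); A=R.from_rotvec(s["orientation"]).as_matrix(); yaw=np.degrees(np.arctan2(A[1,1],A[0,1]))
print("t",s["time"],"p",s["tcp_pos"].round(1),"yaw_y",yaw.round(1),"tilt z",A[:,2].round(3),"F",s["force"].round(1),"T",s["torque"].round(2),"gap",round(s["finger_gap"],1),"q6",s["joint_positions"][5].round(2))
tx,ty,tz,ta=map(float,sys.argv[1:5]); d=(np.array([tx,ty,tz])-s["tcp_pos"])/10
# tilt correction to vertical, plus yaw
w=np.cross(A[:,2],[0,0,-1]); print("need cm",d.round(2),"wx,wy",w[:2].round(3),"wz",np.radians((ta-yaw+180)%360-180).round(3))
E
python3 st.py 528 197 150 107
```

```text
t 0.1 p [173.5 599.8 221.7] yaw_y 73.9 tilt z [-0.001 -0.002 -1.   ] F [-0.3  0.5 -0.5] T [-0.    0.01 -0.03] gap 87.2 q6 -0.18
need cm [ 35.45 -40.28  -7.17] wx,wy [ 0.002 -0.001] wz 0.578
```

Request:
carry_out --targets '[{"dx":3,"dy":-3.4,"dz":0,"wx":0,"wy":0,"wz":0.05},{"dx":3,"dy":-3.4,"dz":0,"wx":0,"wy":0,"wz":0.05},{"dx":3,"dy":-3.4,"dz":0,"wx":0,"wy":0,"wz":0.05},{"dx":3,"dy":-3.4,"dz":0,"wx":0,"wy":0,"wz":0.05},{"dx":3,"dy":-3.4,"dz":0,"wx":0,"wy":0,"wz":0.05},{"dx":3,"dy":-3.4,"dz":0,"wx":0,"wy":0,"wz":0.05},{"dx":3,"dy":-3.4,"dz":0,"wx":0,"wy":0,"wz":0.05},{"dx":3,"dy":-3.4,"dz":0,"wx":0,"wy":0,"wz":0.05},{"dx":3,"dy":-3.4,"dz":0,"wx":0,"wy":0,"wz":0.05},{"dx":3,"dy":-3.4,"dz":0,"wx":0,"wy":0,"wz":0.05}]' --gripper 1 --grip_force 40

```text
time: 1.1
tcp_pos: [475.8, 249.6, 217.9]
orientation: [0.393, -3.111, 0.005]
force: [0.1, 0.6, 0.2]
finger_gap: 87.1
```

Request:
carry_out --targets '[{"dx":2.6,"dy":-2.6,"dz":-2,"wx":0,"wy":0,"wz":0.02},{"dx":2.5,"dy":-2.6,"dz":-2,"wx":0,"wy":0,"wz":0.02},{"dx":0,"dy":0,"dz":-2,"wx":0,"wy":0,"wz":0},{"dx":0,"dy":0,"dz":0,"wx":0,"wy":0,"wz":0}]'

```text
time: 1.5
tcp_pos: [534.1, 189.3, 155.9]
orientation: [0.446, -3.109, 0.006]
force: [0.1, 0.0, -0.5]
finger_gap: 86.8
```

```bash
python3 st.py 528 197 130 107; python3 - <<'E'
from rig import vision
import cv2
t=vision.camera("top")["frame"][160:320,120:320]; s=vision.camera("scene")["frame"][170:330,150:350]
cv2.imwrite("pics/near.png",cv2.resize(cv2.hconcat([t,s]),(800,320),interpolation=cv2.INTER_CUBIC)[:,:,::-1])
E
```

```text
t 1.5 p [534.1 189.3 155.9] yaw_y 106.3 tilt z [-0.    -0.004 -1.   ] F [ 0.1  0.  -0.5] T [ 0.03  0.09 -0.06] gap 86.8 q6 -1.71
need cm [-0.61  0.77 -2.59] wx,wy [ 0.004 -0.   ] wz 0.012
```

View pics/near.png

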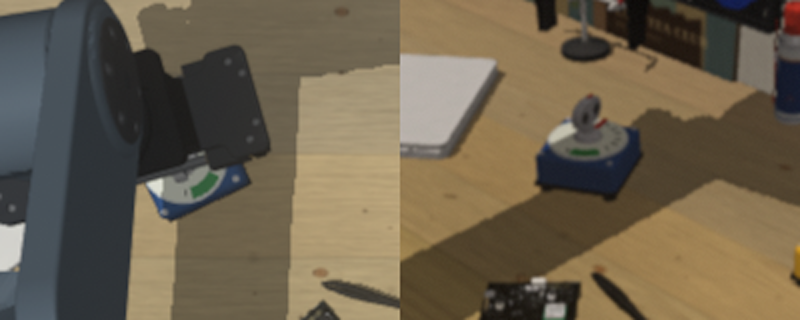

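The gripper is over the timer: scene crop at left/right shows the key clear below it. Next I'll correct the 6–8 mm offset and descend.

Request:
carry_out --targets '[{"dx":-0.6,"dy":0.75,"dz":-2,"wx":0.004,"wy":0,"wz":0.01},{"dx":0,"dy":0,"dz":-2,"wx":0,"wy":0,"wz":0},{"dx":0,"dy":0,"dz":-1,"wx":0,"wy":0,"wz":0},{"dx":0,"dy":0,"dz":0,"wx":0,"wy":0,"wz":0}]'

```text
time: 2.0
tcp_pos: [531.1, 202.0, 112.7]
orientation: [-0.47, 3.091, 0.001]
force: [-0.5, 0.5, 1.6]
finger_gap: 86.7
```

```bash
python3 st.py 528 197 60 107
```

```text
t 2.0 p [531.1 202.  112.7] yaw_y 107.3 tilt z [ 0.015  0.003 -1.   ] F [-0.5  0.5  1.6] T [0.07 0.02 0.05] gap 86.7 q6 -1.71
need cm [-0.31 -0.5  -5.27] wx,wy [-0.003  0.015] wz -0.005
```

Request:
carry_out --targets '[{"dx":-0.2,"dy":-0.4,"dz":-1.5,"wx":0,"wy":0.01,"wz":0},{"dx":0,"dy":0,"dz":-1.5,"wx":0,"wy":0,"wz":0},{"dx":0,"dy":0,"dz":0,"wx":0,"wy":0,"wz":0},{"dx":0,"dy":0,"dz":0,"wx":0,"wy":0,"wz":0}]'

```text
time: 2.4
tcp_pos: [530.7, 198.9, 84.0]
orientation: [-0.475, 3.095, 0.004]
force: [0.6, 0.5, 0.1]
finger_gap: 86.8
```

```bash
python3 st.py 528 197 60 107
```

```text
t 2.4 p [530.7 198.9  84. ] yaw_y 107.4 tilt z [ 0.01   0.004 -1.   ] F [0.6 0.5 0.1] T [ 0.03  0.04 -0.02] gap 86.8 q6 -1.72
need cm [-0.27 -0.19 -2.4 ] wx,wy [-0.004  0.01 ] wz -0.008
```

Request:
carry_out --targets '[{"dx":-0.25,"dy":-0.2,"dz":-1.2,"wx":-0.004,"wy":0.01,"wz":-0.005},{"dx":0,"dy":0,"dz":-1.2,"wx":0,"wy":0,"wz":0},{"dx":0,"dy":0,"dz":0,"wx":0,"wy":0,"wz":0},{"dx":0,"dy":0,"dz":0,"wx":0,"wy":0,"wz":0}]'

```text
time: 2.8
tcp_pos: [528.9, 196.6, 59.2]
orientation: [-0.468, 3.106, -0.001]
force: [-0.0, 0.0, -0.2]
finger_gap: 87.1
```

```bash
python3 st.py 528 197 60 107
```

```text
t 2.8 p [528.9 196.6  59.2] yaw_y 107.1 tilt z [ 0.001 -0.    -1.   ] F [-0.   0.  -0.2] T [0.02 0.06 0.01] gap 87.1 q6 -1.71
need cm [-0.09  0.04  0.08] wx,wy [0.    0.001] wz -0.002
```

Request:
carry_out --targets '[{"dx":0,"dy":0,"dz":0,"wx":0,"wy":0,"wz":0},{"dx":0,"dy":0,"dz":0,"wx":0,"wy":0,"wz":0},{"dx":0,"dy":0,"dz":0,"wx":0,"wy":0,"wz":0},{"dx":0,"dy":0,"dz":0,"wx":0,"wy":0,"wz":0},{"dx":0,"dy":0,"dz":0,"wx":0,"wy":0,"wz":0},{"dx":0,"dy":0,"dz":0,"wx":0,"wy":0,"wz":0},{"dx":0,"dy":0,"dz":0,"wx":0,"wy":0,"wz":0},{"dx":0,"dy":0,"dz":0,"wx":0,"wy":0,"wz":0}]' --gripper 0 --grip_force 30

```text
time: 3.6
tcp_pos: [529.7, 196.8, 60.2]
orientation: [-0.467, 3.104, -0.001]
force: [1.3, -0.3, 0.5]
finger_gap: 31.4
```

```bash
python3 st.py 528 197 59 107
```

```text
t 3.6 p [529.7 196.8  60.2] yaw_y 107.1 tilt z [ 0.003  0.    -1.   ] F [ 1.3 -0.3  0.5] T [0.03 0.07 0.05] gap 31.4 q6 -1.71
need cm [-0.17  0.02 -0.12] wx,wy [-0.     0.003] wz -0.002
```

Request:
carry_out --targets '[{"dx":-0.1,"dy":0,"dz":-0.1,"wx":0,"wy":0,"wz":0},{"dx":0,"dy":0,"dz":0,"wx":0,"wy":0,"wz":0},{"dx":0,"dy":0,"dz":0,"wx":0,"wy":0,"wz":0},{"dx":0,"dy":0,"dz":0,"wx":0,"wy":0,"wz":0},{"dx":0,"dy":0,"dz":0,"wx":0,"wy":0,"wz":0}]'

```text
time: 4.1
tcp_pos: [528.4, 197.4, 59.1]
orientation: [-0.466, 3.104, 0.001]
force: [0.0, 0.5, -0.1]
finger_gap: 9.6
```

```bash
python3 st.py 528 197 59 107
```

```text
t 4.1 p [528.4 197.4  59.1] yaw_y 107.1 tilt z [ 0.003  0.001 -1.   ] F [ 0.   0.5 -0.1] T [ 0.14  0.06 -0.11] gap 9.6 q6 -1.71
need cm [-0.04 -0.04 -0.01] wx,wy [-0.001  0.003] wz -0.001
```

Held squarely (gap 9.6, forces near zero). First turn next.

Request:
carry_out --targets '[{"dx":0,"dy":0,"dz":0,"wx":0,"wy":0,"wz":-0.1},{"dx":0,"dy":0,"dz":0,"wx":0,"wy":0,"wz":-0.1},{"dx":0,"dy":0,"dz":0,"wx":0,"wy":0,"wz":-0.1},{"dx":0,"dy":0,"dz":0,"wx":0,"wy":0,"wz":-0.1},{"dx":0,"dy":0,"dz":0,"wx":0,"wy":0,"wz":-0.1}]'

```text
time: 4.6
tcp_pos: [528.4, 198.2, 59.1]
orientation: [0.342, 3.119, 0.001]
force: [-0.8, 0.9, 0.3]
finger_gap: 9.8
```

```bash
python3 st.py 528.4 197.2 59 17
```

```text
t 4.6 p [528.4 198.2  59.1] yaw_y 77.5 tilt z [ 0.003  0.    -1.   ] F [-0.8  0.9  0.3] T [0.26 0.04 0.06] gap 9.8 q6 -1.19
need cm [ 0.   -0.1  -0.01] wx,wy [-0.     0.003] wz -1.055
```

Request:
carry_out --targets '[{"dx":0,"dy":-0.05,"dz":0,"wx":0,"wy":0,"wz":-0.1},{"dx":0,"dy":0,"dz":0,"wx":0,"wy":0,"wz":-0.1},{"dx":0,"dy":0,"dz":0,"wx":0,"wy":0,"wz":-0.1},{"dx":0,"dy":0,"dz":0,"wx":0,"wy":0,"wz":-0.1},{"dx":0,"dy":0,"dz":0,"wx":0,"wy":0,"wz":-0.1},{"dx":0,"dy":0,"dz":0,"wx":0,"wy":0,"wz":-0.1},{"dx":0,"dy":0,"dz":0,"wx":0,"wy":0,"wz":-0.1},{"dx":0,"dy":0,"dz":0,"wx":0,"wy":0,"wz":-0.1},{"dx":0,"dy":0,"dz":0,"wx":0,"wy":0,"wz":0},{"dx":0,"dy":0,"dz":0,"wx":0,"wy":0,"wz":0}]'

```text
time: 5.6
tcp_pos: [529.1, 199.1, 59.1]
orientation: [1.566, 2.717, -0.0]
force: [0.4, 0.5, 0.4]
finger_gap: 10.0
```

```bash
python3 st.py 528.4 197.2 59 17
```

```text
t 5.6 p [529.1 199.1  59.1] yaw_y 30.1 tilt z [ 0.004 -0.003 -1.   ] F [0.4 0.5 0.4] T [ 0.07  0.15 -0.  ] gap 10.0 q6 -0.36
need cm [-0.07 -0.19 -0.01] wx,wy [0.003 0.004] wz -0.228
```

Turned about 77°. I'll let go and check with the camera that the key stayed.

Request:
carry_out --targets '[{"dx":0,"dy":0,"dz":0,"wx":0,"wy":0,"wz":0},{"dx":0,"dy":0,"dz":0,"wx":0,"wy":0,"wz":0},{"dx":0,"dy":0,"dz":0,"wx":0,"wy":0,"wz":0},{"dx":0,"dy":0,"dz":0,"wx":0,"wy":0,"wz":0},{"dx":0,"dy":0,"dz":0,"wx":0,"wy":0,"wz":0},{"dx":0,"dy":0,"dz":0,"wx":0,"wy":0,"wz":0},{"dx":0,"dy":0,"dz":0,"wx":0,"wy":0,"wz":0},{"dx":0,"dy":0,"dz":0,"wx":0,"wy":0,"wz":0},{"dx":0,"dy":0,"dz":0,"wx":0,"wy":0,"wz":0},{"dx":0,"dy":0,"dz":0,"wx":0,"wy":0,"wz":0}]' --gripper 1

```text
time: 6.6
tcp_pos: [529.2, 198.4, 59.0]
orientation: [1.56, 2.721, -0.001]
force: [0.6, 0.0, 0.0]
finger_gap: 81.2
```

Request:
carry_out --targets '[{"dx":0,"dy":0,"dz":1.5,"wx":0,"wy":0,"wz":0},{"dx":0,"dy":0,"dz":2,"wx":0,"wy":0,"wz":0.05},{"dx":0,"dy":0,"dz":2,"wx":0,"wy":0,"wz":0.1},{"dx":0,"dy":0,"dz":0,"wx":0,"wy":0,"wz":0.1},{"dx":0,"dy":0,"dz":0,"wx":0,"wy":0,"wz":0.1},{"dx":0,"dy":0,"dz":0,"wx":0,"wy":0,"wz":0}]'

```text
time: 7.2
tcp_pos: [528.6, 198.3, 116.0]
orientation: [1.043, 2.957, -0.003]
force: [0.3, 0.7, -0.5]
finger_gap: 87.4
```

```bash
python3 st.py 528.4 197.2 59 30; python3 - <<'E'
from h import *
from rig import vision
c=vision.camera("scene"); P,col=cloud(c); r=np.hypot(P[:,0]-528.2,P[:,1]-196.8)
m=(r<26)&(P[:,2]>64)&(P[:,2]<90); k=P[m][:,:2].astype(np.float32); print(m.sum(),cv2.minAreaRect(k))
cv2.imwrite("pics/rel1.png",np.hstack([rect(c,528,197,46)[:, :],cv2.resize(c["frame"][170:290,190:310],(600,600))])[::2,::2,::-1])
E
```

```text
t 7.2 p [528.6 198.3 116. ] yaw_y 51.2 tilt z [ 0.005 -0.004 -1.   ] F [ 0.3  0.7 -0.5] T [ 0.01 -0.01  0.03] gap 87.4 q6 -0.73
need cm [-0.02 -0.11 -5.7 ] wx,wy [0.004 0.005] wz -0.369
227 ((527.3853759765625, 195.4137725830078), (14.264406204223633, 43.44935607910156), 37.760765075683594)
```

View pics/rel1.png

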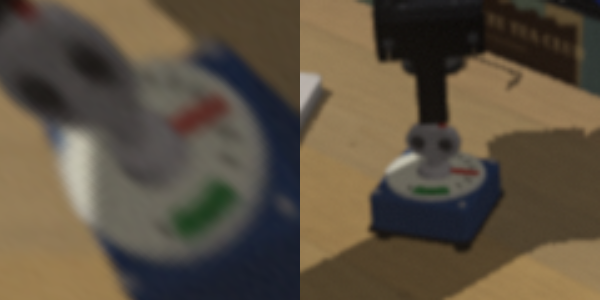

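The pointer stayed at about −58° (right picture, red at about (465,171)), matching the jaw angle. So the key is at about 1.49 rad, with about 80° to go. I'll take hold again.

Request:
carry_out --targets '[{"dx":0,"dy":-0.1,"dz":0,"wx":0.004,"wy":0.005,"wz":-0.12},{"dx":0,"dy":0,"dz":0,"wx":0,"wy":0,"wz":-0.12},{"dx":0,"dy":0,"dz":0,"wx":0,"wy":0,"wz":-0.12},{"dx":0,"dy":0,"dz":-1.5,"wx":0,"wy":0,"wz":0},{"dx":0,"dy":0,"dz":-1.5,"wx":0,"wy":0,"wz":0},{"dx":0,"dy":0,"dz":0,"wx":0,"wy":0,"wz":0}]'

```text
time: 7.85
tcp_pos: [527.8, 197.3, 84.2]
orientation: [-1.599, -2.702, 0.001]
force: [0.1, 0.1, -0.8]
finger_gap: 87.0
```

```bash
python3 st.py 528.4 197.2 59 30
```

```text
t 7.85 p [527.8 197.3  84.2] yaw_y 28.8 tilt z [-0.002  0.    -1.   ] F [ 0.1  0.1 -0.8] T [0.01 0.   0.01] gap 87.0 q6 -0.34
need cm [ 0.06 -0.01 -2.52] wx,wy [-0.    -0.002] wz 0.022
```

Request:
carry_out --targets '[{"dx":0.05,"dy":0,"dz":-1.3,"wx":0,"wy":0,"wz":0.02},{"dx":0,"dy":0,"dz":-1.2,"wx":0,"wy":0,"wz":0},{"dx":0,"dy":0,"dz":0,"wx":0,"wy":0,"wz":0},{"dx":0,"dy":0,"dz":0,"wx":0,"wy":0,"wz":0}]'

```text
time: 8.25
tcp_pos: [528.6, 197.3, 57.4]
orientation: [-1.573, -2.717, 0.001]
force: [0.0, -0.6, 0.1]
finger_gap: 86.9
```

```bash
python3 st.py 528.4 197.2 59 30
```

```text
t 8.25 p [528.6 197.3  57.4] yaw_y 29.9 tilt z [-0.002  0.    -1.   ] F [ 0.  -0.6  0.1] T [-0.09 -0.02 -0.01] gap 86.9 q6 -0.36
need cm [-0.02 -0.01  0.16] wx,wy [-0.    -0.002] wz 0.002
```

Request:
carry_out --targets '[{"dx":0,"dy":0,"dz":0.1,"wx":0,"wy":0,"wz":0},{"dx":0,"dy":0,"dz":0,"wx":0,"wy":0,"wz":0},{"dx":0,"dy":0,"dz":0,"wx":0,"wy":0,"wz":0},{"dx":0,"dy":0,"dz":0,"wx":0,"wy":0,"wz":0},{"dx":0,"dy":0,"dz":0,"wx":0,"wy":0,"wz":0},{"dx":0,"dy":0,"dz":0,"wx":0,"wy":0,"wz":0},{"dx":0,"dy":0,"dz":0,"wx":0,"wy":0,"wz":0},{"dx":0,"dy":0,"dz":0,"wx":0,"wy":0,"wz":0},{"dx":0,"dy":0,"dz":0,"wx":0,"wy":0,"wz":0},{"dx":0,"dy":0,"dz":0,"wx":0,"wy":0,"wz":0}]' --gripper 0 --grip_force 30

```text
time: 9.25
tcp_pos: [529.7, 197.6, 60.2]
orientation: [1.574, 2.718, 0.002]
force: [0.9, -0.6, -0.6]
finger_gap: 15.2
```

Request:
carry_out --targets '[{"dx":0,"dy":0,"dz":0,"wx":0,"wy":0,"wz":0},{"dx":0,"dy":0,"dz":0,"wx":0,"wy":0,"wz":0},{"dx":0,"dy":0,"dz":0,"wx":0,"wy":0,"wz":0},{"dx":0,"dy":0,"dz":0,"wx":0,"wy":0,"wz":0}]'

```text
time: 9.65
tcp_pos: [529.9, 197.7, 60.2]
orientation: [1.574, 2.718, 0.002]
force: [0.9, 1.3, -0.2]
finger_gap: 9.7
```

```bash
python3 st.py 528.4 197.2 59 -49.5
```

```text
t 9.65 p [529.9 197.7  60.2] yaw_y 29.9 tilt z [ 0.001  0.001 -1.   ] F [ 0.9  1.3 -0.2] T [-0.03  0.03 -0.03] gap 9.7 q6 -0.36
need cm [-0.15 -0.05 -0.12] wx,wy [-0.001  0.001] wz -1.385
```

Request:
carry_out --targets '[{"dx":-0.1,"dy":0,"dz":-0.1,"wx":0,"wy":0,"wz":-0.1},{"dx":0,"dy":0,"dz":0,"wx":0,"wy":0,"wz":-0.1},{"dx":0,"dy":0,"dz":0,"wx":0,"wy":0,"wz":-0.1},{"dx":0,"dy":0,"dz":0,"wx":0,"wy":0,"wz":-0.1},{"dx":0,"dy":0,"dz":0,"wx":0,"wy":0,"wz":-0.1},{"dx":0,"dy":0,"dz":0,"wx":0,"wy":0,"wz":-0.1},{"dx":0,"dy":0,"dz":0,"wx":0,"wy":0,"wz":-0.1},{"dx":0,"dy":0,"dz":0,"wx":0,"wy":0,"wz":0}]'

```text
time: 10.45
tcp_pos: [529.8, 197.6, 60.2]
orientation: [2.434, 1.982, 0.002]
force: [-0.6, -0.3, 0.2]
finger_gap: 9.7
```

```bash
python3 st.py 528.4 197.2 59 -49.5
```

```text
t 10.45 p [529.8 197.6  60.2] yaw_y -11.7 tilt z [ 0.003 -0.002 -1.   ] F [-0.6 -0.3  0.2] T [-0.02  0.13 -0.04] gap 9.7 q6 0.37
need cm [-0.14 -0.04 -0.12] wx,wy [0.002 0.003] wz -0.66
```

Request:
carry_out --targets '[{"dx":-0.1,"dy":0,"dz":-0.1,"wx":0,"wy":0,"wz":-0.1},{"dx":0,"dy":0,"dz":0,"wx":0,"wy":0,"wz":-0.1},{"dx":0,"dy":0,"dz":0,"wx":0,"wy":0,"wz":-0.1},{"dx":0,"dy":0,"dz":0,"wx":0,"wy":0,"wz":-0.1},{"dx":0,"dy":0,"dz":0,"wx":0,"wy":0,"wz":-0.1},{"dx":0,"dy":0,"dz":0,"wx":0,"wy":0,"wz":-0.1},{"dx":0,"dy":0,"dz":0,"wx":0,"wy":0,"wz":0},{"dx":0,"dy":0,"dz":0,"wx":0,"wy":0,"wz":0}]'

```text
time: 11.25
tcp_pos: [529.7, 197.7, 60.2]
orientation: [2.911, 1.17, 0.002]
force: [-0.1, -0.6, 0.5]
finger_gap: 9.5
```

```bash
python3 st.py 528.4 197.2 59 -49.5
```

```text
t 11.25 p [529.7 197.7  60.2] yaw_y -46.2 tilt z [ 0.003 -0.004 -1.   ] F [-0.1 -0.6  0.5] T [ 0.08  0.21 -0.01] gap 9.5 q6 0.97
need cm [-0.13 -0.05 -0.12] wx,wy [0.004 0.003] wz -0.057
```

That puts the key at about 162° (2.82 rad), well inside green. Let go, lift and back away.

Request:
carry_out --targets '[{"dx":0,"dy":0,"dz":0,"wx":0,"wy":0,"wz":0},{"dx":0,"dy":0,"dz":0,"wx":0,"wy":0,"wz":0},{"dx":0,"dy":0,"dz":0,"wx":0,"wy":0,"wz":0},{"dx":0,"dy":0,"dz":0,"wx":0,"wy":0,"wz":0},{"dx":0,"dy":0,"dz":0,"wx":0,"wy":0,"wz":0},{"dx":0,"dy":0,"dz":0,"wx":0,"wy":0,"wz":0},{"dx":0,"dy":0,"dz":0,"wx":0,"wy":0,"wz":0},{"dx":0,"dy":0,"dz":0,"wx":0,"wy":0,"wz":0},{"dx":0,"dy":0,"dz":0,"wx":0,"wy":0,"wz":0},{"dx":0,"dy":0,"dz":0,"wx":0,"wy":0,"wz":0}]' --gripper 1

```text
time: 12.25
tcp_pos: [529.4, 197.5, 60.1]
orientation: [2.907, 1.179, 0.001]
force: [0.0, 0.6, -0.4]
finger_gap: 81.3
```

Request:
carry_out --targets '[{"dx":0,"dy":0,"dz":2,"wx":0,"wy":0,"wz":0},{"dx":0,"dy":0,"dz":3,"wx":0,"wy":0,"wz":0},{"dx":0,"dy":0,"dz":4,"wx":0,"wy":0,"wz":0},{"dx":0,"dy":0,"dz":4,"wx":0,"wy":0,"wz":0},{"dx":-2,"dy":3,"dz":2,"wx":0,"wy":0,"wz":0},{"dx":-2,"dy":4,"dz":0,"wx":0,"wy":0,"wz":0},{"dx":-2,"dy":4,"dz":0,"wx":0,"wy":0,"wz":0},{"dx":-2,"dy":4,"dz":0,"wx":0,"wy":0,"wz":0},{"dx":-2,"dy":4,"dz":0,"wx":0,"wy":0,"wz":0},{"dx":0,"dy":0,"dz":0,"wx":0,"wy":0,"wz":0}]'

```text
time: 13.25
tcp_pos: [426.0, 392.4, 217.4]
orientation: [2.913, 1.17, 0.008]
force: [-0.5, -0.6, 0.2]
finger_gap: 87.2
```

```bash
python3 st.py 430 400 200 -49; python3 - <<'E'
from h import *
from rig import vision
c=vision.camera("top"); P,col=cloud(c)
for o in((528.2,197),(567.3,-101)):
    r=np.hypot(P[:,0]-o[0],P[:,1]-o[1]); m=(r<30)&(P[:,2]>64)&(P[:,2]<95)
    print(m.sum(),cv2.minAreaRect(P[m][:,:2].astype(np.float32)) if m.sum()>5 else 0)
s=vision.camera("scene")["frame"][190:290,190:290]
cv2.imwrite("pics/end.png",np.hstack([cv2.resize(x,(266,266)) for x in(rect(c,528,197,46),rect(c,567,-101,46),s)])[:,:,::-1])
E
```

```text
t 13.25 p [426.  392.4 217.4] yaw_y -46.2 tilt z [ 0.006 -0.    -1.   ] F [-0.5 -0.6  0.2] T [-0.1   0.19 -0.03] gap 87.2 q6 1.36
need cm [ 0.4   0.76 -1.74] wx,wy [0.    0.006] wz -0.048
181 ((528.4483032226562, 197.8393096923828), (42.9344596862793, 10.518863677978516), 43.09834671020508)
183 ((567.4129028320312, -100.78545379638672), (42.86355209350586, 10.413922309875488), 7.549438953399658)
```

View pics/end.png

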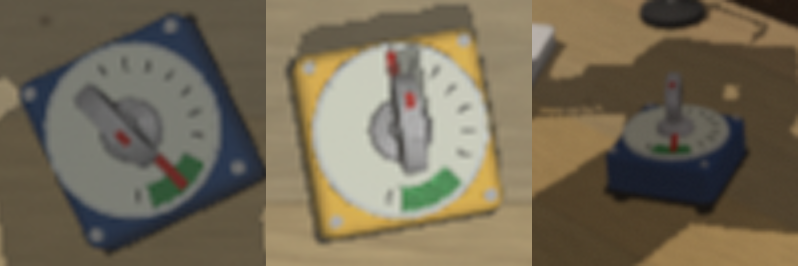

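The picture shows the blue pointer in the middle of the green sector (tip at about (185,187)). The yellow key is unchanged at 7.5° (7.9° before) and the arm is clear.

```bash
python3 -c "
from rig import workorder
print(workorder.sign_off())"
```

```text
the job is handed in; nothing more can be done
None
```

The blue timer is wound: its red pointer stands in the middle of the green sector, and the job is handed in.

- **Winding:** I made two clockwise partial turns, about 77° and then 76°. Between them I let go fully, lifted clear and took hold of the key again.
- **Last checks:** After I let go and backed away, the top camera put the blue wing at 43°. That means the key is wound to about 162° (2.8 rad), inside the 140 to 190° sector, and the picture agrees.
- **Yellow timer:** Its key was left alone. It measured 7.5° at the end and 7.9° at the start, which is within measuring noise.
- **Time and forces:** The robot clock read about 13 s at the last check, against the 51 s limit. The forces reported after each move stayed below 2 N.

No check failed or disagreed. One move call was refused because I had left out zero fields; nothing moved, and I sent it again complete.

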